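# Press the spring plate and slide the condiment carriage home

### The arm

A 6-joint arm with a two-finger parallel gripper is mounted at the origin on a cart in front of the work surface, level with it; the furniture and walls round the work are solid. World frame = base frame: x ahead of the robot, y to its left, z up, the work surface at z = 0. Lengths are in m, angles in rad, forces in N, time in s.
With the tool pointing down it reaches from about 0.375 to 0.9 m from the base axis. Payload 3.1 kg.
Tool frame: the origin (TCP) lies on the centre line of the jaws, within the pads' length; the fingertips stand 22 mm ahead of it and the grasp point (between the pads) lies 3 mm ahead of it (robot.finger_overhang is the z of the fingertips in the tool frame, in m); z points along the fingers, y is the line along which they close (so a half turn about z gives the same grasp; the last joint's range is limited). The gripper opens to 85 mm and grips with 20 to 120 N. Pads are 22 mm wide; open, the fingers measure 114 mm over their backs; the gripper's body (76 mm by 85 mm) begins 54 mm behind the grasp point. The pads swing forward as they close: fully open they stand 13 mm farther back than shut.
Start: joints at [-0.178, 0.527, 1.433, -0, 1.181, -0.178], TCP at [0.625, 0, 0.253] pointing down, gripper open.
Joint ranges: [-3.08, 3.08], [-0.75, 2.2], [0.22, 2.44], [-1.43, 4.57], [0, 2.65], [-2.85, 2.85]. Speed limits (rad/s): [2.79, 2.79, 3.14, 3.14, 3.14, 3.14].

### API

Orientations are given as a 3x3 rotation matrix whose columns are the frame's x, y, z axes.
In Python, from bench import robot gives the robot as it stands.
- The arm moves only by the tool jog_arm, never from a script. Its argument "steps" is text: rows parted by semicolons, each of 5 numbers parted by spaces: the shift along the tool's x, y, z in units of 40 mm (1.0 is 40 mm), then the turn about the tool's z in units of 5 degrees (1.0 is 5 degrees), then the opening, from 0 (shut) to 1 (fully open). In form: dx dy dz turn claw; .... A call has 1 to 10 rows; each row is the pose to reach, as a shift and turn from the pose commanded when the call began, along the tool's axes at that moment; what a row does not reach only later rows make up. A row lasts 1/12 s, in which the tool goes at most 41.7 mm and 7.16 degrees, less where a joint would pass 70% of its speed; a pose out of reach is approached as far as the arm can. A call with a gripper value outside its range is refused whole. The fingers move at their own pace and stop on an object; "grip_force" is the grip in N (left out, the last holds). Time passes only in rows, so rows that repeat a pose let the fingers close. It gives the time, the measured TCP pose, the force and the opening at its end, in the units of the state.
- robot.observe(): the state, without advancing time (a new reading comes with each control period).
- robot.get_image(name): name is "scene" or "side" or "wrist"; returns the picture (384x512x3 uint8, blue, green, red); there is no depth.
- robot.camera_model(name): a dict with "camera_matrix" (3x3 intrinsics, pixels), "R" (3x3) and "t" (3): a world point X has camera coordinates R X + t. Camera axes: x right, y down, z forward; pixel columns grow to the right and rows downward; lengths in m; the calibration is good to about 2 mm. A picture is of the moment at which its call begins: read the wrist's pose just before it. camera_model takes no time and is no camera call; for the wrist camera it gives the pose at the moment of the call.
- robot.finish_job(): hands the job in, once; it reports no verdict.
Trained networks look in the newest picture that a camera, given by its name, has taken for a name from the list of things; names that differ only in an ending like _2 or _b are one class to them, and where a whole thing is asked for, a point or a joint stands for the part that bears it (a point fixed in the world has none). Each returns a list of dicts, best first, with "confidence" (0 to 1); they miss things now and then, are a little off and sometimes report something else, mostly with a low value. They report only what shows in the picture. A call takes as long as a camera call. They do not tell look-alikes from the thing itself.
- robot.spot_in(camera, target): "position" ([column, row] in pixels, amid what is visible of it).
- robot.masks_of(camera, target): "region" (384x512 bool, what is visible of it) and "position" ([column, row] in pixels, amid what is visible of it).
The state is a dict: "t": time; "q": joint angles; "dq": joint speeds; "effort": joint torques, N m; "position": TCP position; "tcp_rot": TCP orientation; "ft_force": force on the tool from outside, world axes, zero at the start; "ft_torque": the same for the moment, N m; "width": finger opening in m.
Only numpy, scipy, OpenCV 4.12 (cv2) and the standard library are available. Lean on these libraries where they do the work, as an engineer would, in place of code of your own. Each camera call takes 0.05 s, during which the arm holds its last target. There are 200 camera calls.

### The job

Move the condiment carriage from the parked end of its wooden dock to the other end: press the ribbed steel spring plate behind it down with your fingertips and, keeping it held down so that the stop tooth stays sunk, push the carriage with the fingers along the dock until its front is well past the tooth and it stands fully home against the end stop. Then let the plate spring back up and come away. Push gently; do not lift or grip the carriage, do not touch the spice jar and the salt mill riding upright on it, and leave the things lying round the dock where they are.

Things in the scene. Friction and masses are not known exactly. Their poses are not given: they have to be found in the camera images.
- dock: (Sizes in mm.) Fixed dark wooden dock 330 long (x), 156 wide (y). Origin: centre of its underside; +x is the sliding direction, z up. The carriage runs along x on two runners (top z 40) between low walls (z 52, inner faces at y +-68). Between the runners is a channel 96 wide with the steel plate in it, open at the -x end. End stop: cross board (z 64), inner face at x +150.
- carriage: (mm) Loose light wooden tray, about 0.35 kg, deck 150 (x) by 132 (y) and 10 thick with a rim to 20 above the origin. Origin: centre of the deck's underside, which starts at dock x -22 to -13, z 40; axes as the dock's. Under both ends a cross board 84 wide reaches down 9; rear face (to push) at x -75, z -9 to 20; front face at x +75. Against the end stop its origin is at dock x +75.
- plate (a joint): (mm) Steel spring plate in the dock's channel, moves straight down: 0 = up, 0.014 m = bottom; 3 N starts it, 7 N holds it at the bottom, released it springs up. Flat top, 88 wide, dock x -160 to +76, so it runs on under the carriage. A tooth on it at dock x +66 to +78 stands in front of the carriage's front board (gap 4 to 13); it clears that board when the joint is above 0.008.
- press_spot (a point): (mm) Point on the top face of the steel plate's bare ribbed end, behind the carriage: dock x -125, y 0, z 26 with the plate up; it moves down with the plate. The bare end reaches from dock x -160 to the carriage's rear face (about -92). The whole plate stays level wherever it is pressed, so the fingers may slide along it.
- tooth_top (a point): (mm) Middle of the top of the plate's stop tooth: dock x +72, y 0, z 38.5 with the plate up; it moves down with the plate.
- spice_jar: Loose glass spice jar with a yellow cap, 42 mm across, 96 mm tall, standing on the front half of the carriage, left or right. Origin: centre of its foot. Not to be touched.
- salt_mill: Loose glass salt mill with a grey cap, 44 mm across, 90 mm tall, standing beside the spice jar on the front half of the carriage. Origin: centre of its foot. Not to be touched.
- lemon: Bystander: lemon 75x56x57 mm, lying beside the dock. Origin: centre of its underside.
- garlic: Bystander: garlic bulb 48 mm across, 49 mm tall, beside the dock. Origin: centre of its underside.
- teaspoon: Bystander: teaspoon 133 mm long, lying beside the dock on the robot's side. Origin: centre of its underside.
- glass: Bystander: drinking glass 83 mm across, 94 mm tall, beyond the dock. Origin: centre of its foot.
- jar: Bystander: glass jar with a grey lid 65 mm across, 90 mm tall, beside the dock on the robot's side. Origin: centre of its foot.
Things that resemble listed ones, but are neither listed nor needed, are in the scene too. Several things have the shape of the carriage; the one meant has the colours described above.

How it is judged:
On the way, in this order (a step that is already met when the one before it is completed fails the run):
1. the plate is pressed down while the carriage still waits behind the tooth (value of joint plate above 0.008 m and x of carriage in the frame of dock below 0 m), for 0.05 s.
2. the carriage's front board is past the tooth while the plate is still held down (x of carriage in the frame of dock above 0.016 m and value of joint plate above 0.006 m), for 0.1 s.
At the end, for the whole second after the job is handed in: The carriage rests on the runners within 7 mm of the end stop, the plate is back up (joint under 3 mm), the spice jar and the salt mill stand upright on the carriage (within 0.2 rad), all at rest, and the five bystanders lie within 30 mm of where they were (x of carriage in the frame of dock above 0.068 m and z of carriage in the frame of dock between 0.035 and 0.045 m and value of joint plate below 0.003 m and linear speed of each of carriage, spice_jar, salt_mill below 0.01 m/s and angle between each of spice_jar, salt_mill's own z axis and vertical below 0.2 rad and z of spice_jar in the frame of carriage between 0 and 0.02 m and z of salt_mill in the frame of carriage between 0 and 0.02 m and distance of each of lemon, garlic, teaspoon, glass, jar from where it was at the start of the episode below 0.03 m); the robot touches nothing.
It fails at once if the carriage is lifted more than 10 mm off its runners or tilted over 0.15 rad (z of carriage in the frame of dock above 0.05 m or angle between carriage's own z axis and vertical above 0.15 rad).
It fails at once if the carriage is gripped or rammed (over 45 N from the fingers) (contact force between the fingers and carriage above 45 N).
It fails at once if the spice jar or the salt mill is touched, lifted or tipped over (contact force between any of the fingers, the arm and spice_jar above 1 N or angle between any of spice_jar, salt_mill's own z axis and vertical above 0.4 rad or z of any of spice_jar, salt_mill in the frame of carriage above 0.03 m or contact force between any of the fingers, the arm and salt_mill above 1 N).
It fails at once if a bystander beside the dock is moved more than 30 mm (distance of any of lemon, garlic, teaspoon, glass, jar from where it was at the start of the episode above 0.03 m).
It also fails if it takes over 38 s, if anything falls off the work surface, if the arm or the gripper's body presses on something with over 40 N, if the wrist force passes 120 N, or if a joint passes its speed limit or range.

## Working session

There is one attempt and no reset: what is moved stays moved. The work goes in short steps, Python scripts to look and compute and a tool call to move; the robot and the scene stay as the last step left them, time stands still between calls to the robot, and variables do not carry over. Pictures are saved under pics/ and viewed, on a budget of 10 in all, crops included, one or two more only if the job needs it, and the job is handed in when it is done.

Besides the shell and the picture viewer there is one more tool, called after "Emit:" in YAML: its name, and indented under it one key for each argument. jog_arm: Moves the arm, as the interface text tells. Its arguments: {"type":"object","properties":{"steps":{"type":"string"},"grip_force":{"type":"number"}},"required":["steps"]}

```bash
mkdir -p pics; python3 - <<'E'
from bench import robot
import cv2,numpy as np
for c in ["scene","side"]:
    im=robot.get_image(c); cv2.imwrite(f"pics/{c}0.png",im)
    m=robot.camera_model(c); print(c,m["camera_matrix"].tolist(),(-m["R"].T@m["t"]).round(3),m["R"].round(3).tolist())
    for n in ["dock","carriage","press_spot","tooth_top","spice_jar","salt_mill","jar","glass"]:
        print(n,[(np.round(d["position"]).tolist(),round(d["confidence"],2)) for d in robot.spot_in(c,n)][:4])
s=robot.observe();print(s)
E
```

```text
scene [[348.5831899217945, 0.0, 257.9876466894485], [0.0, 348.5831899217945, 191.532777407334], [0.0, 0.0, 1.0]] [ 0.182 -0.411  0.543] [[0.843, -0.537, -0.016], [-0.308, -0.459, -0.833], [0.44, 0.708, -0.553]]
dock []
carriage [([186.0, 182.0], 0.91), ([315.0, 234.0], 0.62)]
press_spot [([340.0, 263.0], 0.6), ([372.0, 234.0], 0.53)]
tooth_top [([344.0, 264.0], 0.66)]
spice_jar [([286.0, 207.0], 0.8)]
salt_mill [([309.0, 200.0], 0.55)]
jar [([223.0, 222.0], 0.91), ([344.0, 264.0], 0.61)]
glass [([353.0, 195.0], 0.96)]
side [[472.5558741146538, 0.0, 255.05719700501615], [0.0, 472.5558741146538, 191.93394969532363], [0.0, 0.0, 1.0]] [0.028 0.93  0.856] [[-0.806, -0.591, 0.018], [-0.406, 0.531, -0.744], [0.431, -0.607, -0.668]]
dock [([256.0, 183.0], 0.75)]
carriage [([270.0, 166.0], 0.67), ([224.0, 275.0], 0.62)]
press_spot [([269.0, 177.0], 0.84), ([316.0, 179.0], 0.37)]
tooth_top [([267.0, 178.0], 0.83)]
spice_jar [([280.0, 154.0], 0.81)]
salt_mill [([259.0, 147.0], 0.71), ([265.0, 178.0], 0.64)]
jar [([298.0, 205.0], 0.7)]
glass [([231.0, 137.0], 0.69), ([211.0, 167.0], 0.49)]
{'t': 0.9, 'q': array([-1.78526705e-01,  5.27468350e-01,  1.43270099e+00, -3.25883173e-05,
        1.18136558e+00, -1.78499286e-01]), 'dq': array([ 1.18448299e-03,  1.52768355e-03,  9.44848778e-05, -6.06088191e-04,
        1.72894583e-03, -8.05109053e-04]), 'effort': array([-9.93394610e-05, -4.42310822e+01, -1.78422546e+01, -2.81183466e-04,
        6.85762898e-04,  9.19248379e-06]), 'position': array([6.24985502e-01, 6.97383778e-06, 2.53329548e-01]), 'tcp_rot': array([[ 1.50488646e-05,  9.99999999e-01,  5.14668521e-05],
       [ 9.99999999e-01, -1.50468099e-05, -3.99222646e-05],
       [-3.99214901e-05,  5.14674529e-05, -9.99999998e-01]]), 'ft_force': array([ 0.35083551, -0.31111633, -0.28713747]), 'ft_torque': array([0.01479325, 0.00972464, 0.05119435]), 'width': 0.08535009692923358}
```

View pics/scene0.png

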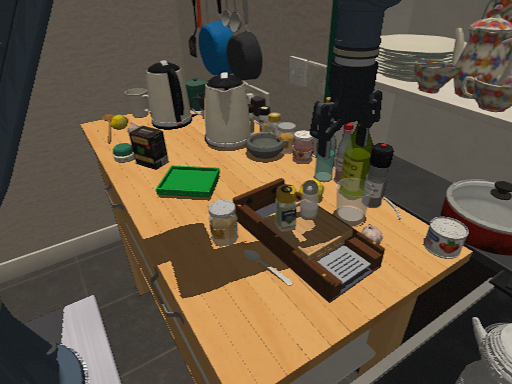

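View pics/side0.png

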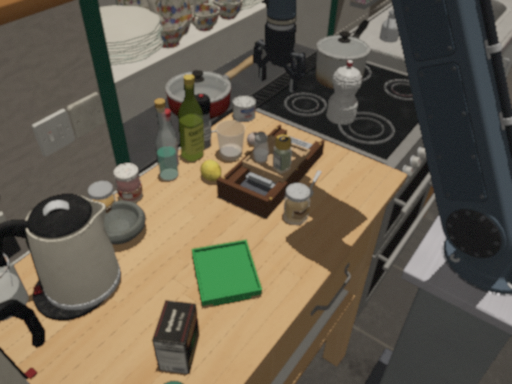

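The scene image shows the dock running from the ribbed plate at about (352,265) up to its far end at (262,190). The light wooden carriage is at about (315,234), with the spice jar at (286,207) and the salt mill at (309,200). The only look-alike is the green tray at (188,181) in scene and (226,272) in side, so I choose the light wooden tray inside the dark dock.

```bash
python3 - <<'E'
import cv2
a=cv2.imread("pics/scene0.png")[170:305,225:395]
cv2.imwrite("pics/c1.png",cv2.resize(a,None,fx=4.4,fy=4.4,interpolation=cv2.INTER_CUBIC))
from bench import robot
cv2.imwrite("pics/w0.png",robot.get_image("wrist"))
E
```

```text
(no output)
```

View pics/c1.png

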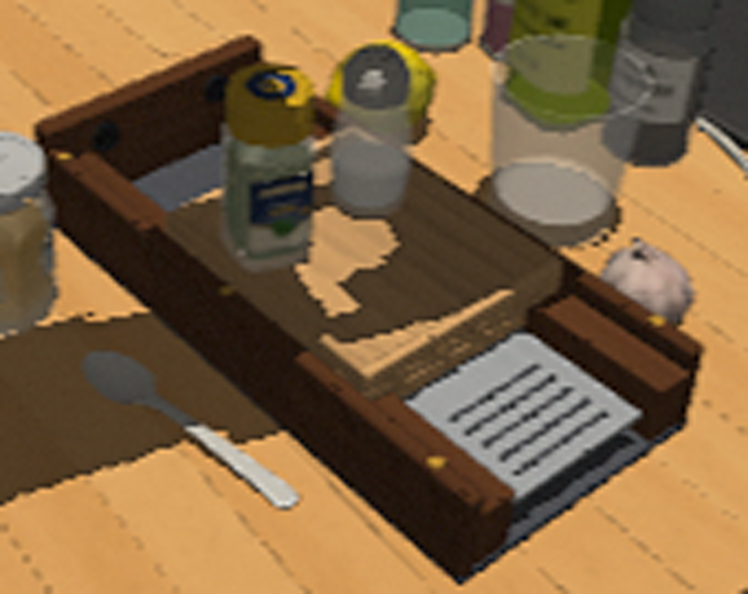

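View pics/w0.png

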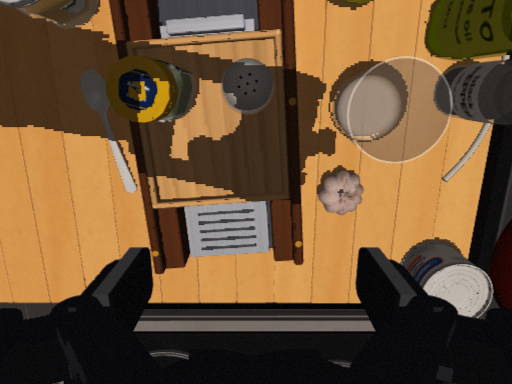

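The wrist view confirms the choice. The light wooden deck spans (128,38) to (290,200), the bare ribbed plate ends at (192,257) to (270,250), and dock +x is up in the image. Next I fit the dock pose from these corners.

```bash
python3 - <<'E'
from bench import robot
import numpy as np
from scipy.optimize import least_squares
s=robot.camera_model("scene"); w=robot.camera_model("wrist")
def cr(u,v): return (u/4.4+225,v/4.4+170)
# (cam, pixel, dock point, oncarriage)
P=[(s,cr(512,497),(-160,44,26),0),(s,cr(640,410),(-160,-44,26),0),(s,cr(460,580),(-165,78,0),0),(s,cr(700,348),(-165,-78,52),0),
(s,cr(38,128),(165,78,64),0),(s,cr(258,40),(165,-78,64),0),
(w,(192,257),(-160,44,26),0),(w,(270,250),(-160,-44,26),0),(w,(303,264),(-165,-78,52),0),(w,(156,270),(-165,78,52),0),
(w,(153,206),(-75,66,20),1),(w,(290,200),(-75,-66,20),1),(w,(128,38),(75,66,20),1),(w,(281,30),(75,-66,20),1),
(s,cr(368,378),(-75,66,20),1)]
def res(p,full=False):
    x,y,a,c=p; out=[]
    for m,px,q,k in P:
        q=np.array(q)/1e3+ (np.array([c,0,.04]) if k else 0)
        X=np.array([x+np.cos(a)*q[0]-np.sin(a)*q[1],y+np.sin(a)*q[0]+np.cos(a)*q[1],q[2]])
        z=m["camera_matrix"]@(m["R"]@X+m["t"]); out.append(z[:2]/z[2]-px)
    return np.array(out) if full else np.ravel(out)
r=least_squares(res,[.6,.1,1.57,-.018],loss="soft_l1",f_scale=1.5)
print(r.x,np.degrees(r.x[2]));print(np.round(res(r.x,True),1).tolist())
x,y,a,c=r.x
R=np.array([[np.cos(a),-np.sin(a)],[np.sin(a),np.cos(a)]])
for n,q in dict(press=(-.125,0),rear=(c-.075,0),end=(-.16,0)).items(): print(n,R@q+[x,y])
print(robot.observe()["t"])
E
```

```text
[ 0.58816939  0.0584077   1.63529472 -0.01645014] 93.69548572930007
[[-0.9, 0.1], [-0.1, -0.2], [-1.1, 0.6], [1.3, -1.3], [-1.2, -2.5], [-1.7, -2.8], [-1.5, -1.3], [-0.1, 1.0], [1.2, 0.6], [-1.9, 3.3], [0.1, 2.1], [0.9, -0.3], [-0.7, 0.9], [3.6, -2.1], [-0.2, -1.1]]
press [ 0.5962261  -0.06633239]
rear [ 0.59406369 -0.03285229]
end [ 0.59848198 -0.10125962]
0.95
```

Emit:
jog_arm:
  steps: "-0.8 -0.4 1 -0.74 0; -1.58 -0.72 1.8 -0.74 0; -1.58 -0.72 2.7 -0.74 0; -1.58 -0.72 3.5 -0.74 0; -1.58 -0.72 3.8 -0.74 0; -1.58 -0.72 3.8 -0.74 0; -1.58 -0.72 3.8 -0.74 0; -1.58 -0.72 3.8 -0.74 0"
  grip_force: 20

```text
t: 1.62
position: [0.5981, -0.0631, 0.1034]
tcp_rot: [[-0.065, 0.998, 0.004], [0.998, 0.065, -0.001], [-0.001, 0.004, -1.0]]
ft_force: [0.9, -0.7, 0.5]
width: -0.0
```

```bash
cat > h.py <<'E'
from bench import robot
import numpy as np
O=np.array([.58817,.05841]);a=1.6353
D=np.array([[np.cos(a),np.sin(a)],[-np.sin(a),np.cos(a)]])
def st():
    o=robot.observe();p=o["position"]
    print("t",round(o["t"],2),"dock xy mm",(D@(p[:2]-O)*1e3).round(1),"tipz",round((p[2]-robot.finger_overhang)*1e3,1),"F dock",(D@o["ft_force"][:2]).round(1),round(o["ft_force"][2],1),"yaw",round(np.degrees(np.arctan2(o["tcp_rot"][1,0],o["tcp_rot"][0,0])),2),"w",round(o["width"],4))
    return o
E
python3 - <<'E'
from h import *
import cv2
o=st();m=robot.camera_model("wrist");print("cam in tool",o["tcp_rot"].T@(-m["R"].T@m["t"]-o["position"]),robot.finger_overhang)
a=robot.get_image("wrist");b=robot.get_image("scene")[130:300,225:395]
cv2.imwrite("pics/w1.png",np.hstack([cv2.resize(a,(432,324)),cv2.resize(b,(324,324))]))
E
```

```text
t 1.62 dock xy mm [-121.9   -2.1] tipz 81.4 F dock [-0.8 -0.9] 0.5 yaw 93.75 w -0.0
cam in tool [ 0.06905049 -0.00023038 -0.12015407] 0.022
```

View pics/w1.png

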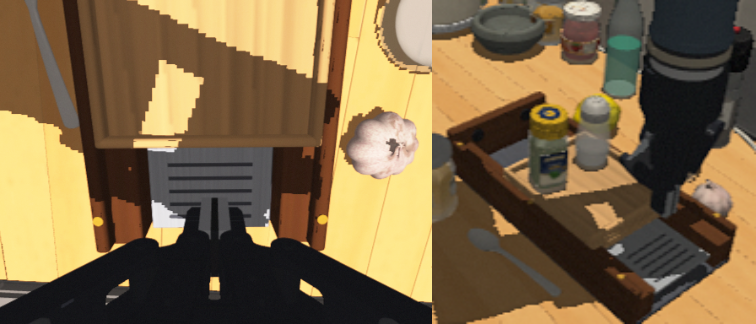

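The wrist view shows the closed fingers centred over the ribbed plate behind the rim. The jars are well ahead of them, and everything is clear.

Emit:
jog_arm:
  steps: "0 0 0.6 0 0; 0 0 1.1 0 0; 0 0 1.3 0 0; 0 0 1.4 0 0; 0 0 1.5 0 0; 0 0 1.5 0 0; 0 0 1.5 0 0"

```text
t: 2.3
position: [0.5962, -0.0628, 0.0424]
tcp_rot: [[-0.065, 0.998, 0.0], [0.998, 0.065, 0.0], [0.0, 0.0, -1.0]]
ft_force: [-1.1, 2.9, 3.8]
width: -0.0003
```

```bash
python3 -c "
from h import *
st()"
```

```text
t 2.3 dock xy mm [-121.5   -0.2] tipz 20.4 F dock [3.  0.9] 3.8 yaw 93.7 w -0.0003
```

Emit:
jog_arm:
  steps: "0 0 0.1 0 0; 0 0 0.19 0 0; 0 0 0.19 0 0; 0 0 0.19 0 0"

```text
t: 2.63
position: [0.5966, -0.063, 0.0349]
tcp_rot: [[-0.064, 0.998, 0.001], [0.998, 0.064, -0.0], [-0.0, 0.001, -1.0]]
ft_force: [-1.5, 2.3, 6.5]
width: -0.0001
```

```bash
python3 -c "
from h import *
st()"
```

```text
t 2.63 dock xy mm [-121.7   -0.6] tipz 12.9 F dock [2.4 1.3] 6.5 yaw 93.69 w -0.0001
```

Emit:
jog_arm:
  steps: "0.1 0 0 0 0; 0.2 0 0 0 0; 0.3 0 0 0 0; 0.37 0 0 0 0; 0.43 0 0 0 0; 0.48 0 0 0 0; 0.53 0 0 0 0; 0.58 0 0 0 0; 0.63 0 0 0 0; 0.68 0 0 0 0"

```text
t: 3.47
position: [0.5979, -0.0388, 0.0359]
tcp_rot: [[-0.066, 0.998, 0.008], [0.998, 0.066, -0.005], [-0.005, 0.008, -1.0]]
ft_force: [0.2, -5.9, 4.6]
width: -0.0001
```

```bash
python3 -c "
from h import *
st()"
```

```text
t 3.47 dock xy mm [-97.7  -3.4] tipz 13.9 F dock [-5.9  0.1] 4.6 yaw 93.76 w -0.0001
```

Emit:
jog_arm:
  steps: "0.07 0 0.03 0 0; 0.14 -0.03 0.03 0 0; 0.21 -0.03 0.03 0 0; 0.28 -0.03 0.03 0 0; 0.35 -0.03 0.03 0 0; 0.42 -0.03 0.03 0 0; 0.49 -0.03 0.03 0 0; 0.56 -0.03 0.03 0 0; 0.63 -0.03 0.03 0 0; 0.7 -0.03 0.03 0 0"

```text
t: 4.3
position: [0.5953, -0.011, 0.0349]
tcp_rot: [[-0.066, 0.998, 0.009], [0.998, 0.066, -0.005], [-0.005, 0.009, -1.0]]
ft_force: [1.6, -7.0, 6.4]
width: -0.0001
```

```bash
python3 - <<'E'
from h import *
import cv2
st()
a=robot.get_image("wrist");b=robot.get_image("scene")[130:300,225:395]
cv2.imwrite("pics/w2.png",np.hstack([cv2.resize(a,(432,324)),cv2.resize(b,(324,324))]))
E
```

```text
t 4.3 dock xy mm [-69.7  -2.7] tipz 12.9 F dock [-7.1 -1.2] 6.4 yaw 93.76 w -0.0001
```

View pics/w2.png

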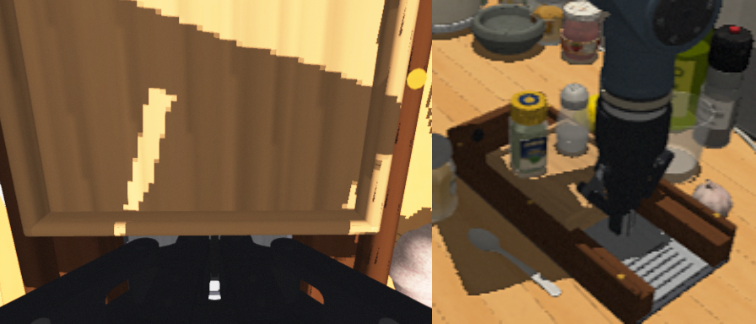

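The carriage is advancing squarely with the plate held down, and both jars stand upright and clear of the wrist.

Emit:
jog_arm:
  steps: "0.07 0 0 0 0; 0.14 -0.03 0 0 0; 0.21 -0.03 0 0 0; 0.28 -0.03 0 0 0; 0.35 -0.03 0 0 0; 0.42 -0.03 0 0 0; 0.49 -0.03 0 0 0; 0.56 -0.03 0 0 0; 0.63 -0.03 0 0 0; 0.7 -0.03 0 0 0"

```text
t: 5.23
position: [0.5923, 0.017, 0.0349]
tcp_rot: [[-0.066, 0.998, 0.009], [0.998, 0.066, -0.004], [-0.005, 0.009, -1.0]]
ft_force: [0.6, -6.5, 7.0]
width: 0.0001
```

Emit:
jog_arm:
  steps: "0.07 0 0 0 0; 0.14 0 0 0 0; 0.21 0 0 0 0; 0.28 0 0 0 0; 0.35 0 0 0 0; 0.42 0 0 0 0; 0.47 0 0 0 0; 0.52 0 0 0 0"

```text
t: 5.9
position: [0.5909, 0.0379, 0.0349]
tcp_rot: [[-0.066, 0.998, 0.009], [0.998, 0.066, -0.004], [-0.004, 0.008, -1.0]]
ft_force: [0.8, -7.2, 7.0]
width: -0.0
```

```bash
python3 -c "
from h import *
st()"
```

```text
t 5.9 dock xy mm [-20.6  -1.4] tipz 12.9 F dock [-7.2 -0.3] 7.0 yaw 93.77 w -0.0
```

Now the final slow approach to the end stop, watching the force.

Emit:
jog_arm:
  steps: "0.04 0 0 0 0; 0.08 0 0 0 0; 0.12 0 0 0 0; 0.15 0 0 0 0; 0.18 0 0 0 0"

```text
t: 6.32
position: [0.5907, 0.0441, 0.0349]
tcp_rot: [[-0.067, 0.998, 0.009], [0.998, 0.067, -0.005], [-0.006, 0.009, -1.0]]
ft_force: [1.0, -13.5, 5.8]
width: 0.0
```

Emit:
jog_arm:
  steps: "0.03 0 0 0 0; 0.06 0 0 0 0; 0.09 0 0 0 0"

```text
t: 6.57
position: [0.5909, 0.0444, 0.0349]
tcp_rot: [[-0.068, 0.998, 0.009], [0.998, 0.068, -0.01], [-0.01, 0.009, -1.0]]
ft_force: [-0.3, -28.3, 6.1]
width: -0.0002
```

The force jumped to 28 N with no further motion, so the carriage is at the stop. I back off with the plate still held and check.

Emit:
jog_arm:
  steps: "-0.15 0 0 0 0; -0.4 0 0 0 0; -0.8 0 0 0 0; -1.3 0 0 0 0; -1.3 0 0 0 0"

```text
t: 6.98
position: [0.5921, -0.0038, 0.0343]
tcp_rot: [[-0.063, 0.998, 0.005], [0.998, 0.063, -0.002], [-0.002, 0.005, -1.0]]
ft_force: [-0.3, -3.8, 6.5]
width: 0.0001
```

```bash
python3 - <<'E'
from h import *
import cv2
st()
a=robot.get_image("wrist");b=robot.get_image("scene")[130:300,225:395]
cv2.imwrite("pics/w3.png",np.hstack([cv2.resize(a,(400,300)),cv2.resize(b,(400,400))[:300]]))
E
```

```text
t 6.98 dock xy mm [-62.3   0.1] tipz 12.3 F dock [-3.7  0.5] 6.5 yaw 93.6 w 0.0001
```

View pics/w3.png

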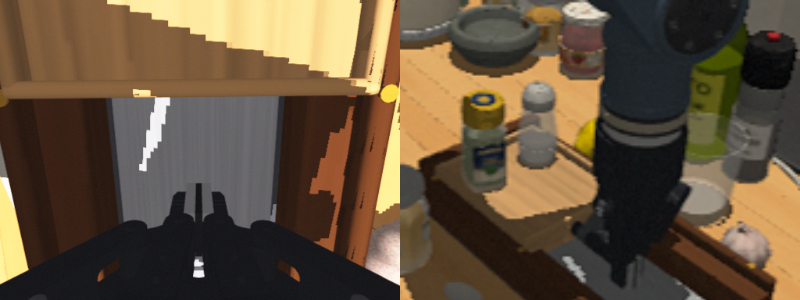

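The carriage sits at the far end and both jars are upright. I release the plate and come away upwards.

Emit:
jog_arm:
  steps: "0 0 -0.3 0 0; -0.3 0 -0.9 0 0; -0.6 0 -1.8 0 0; -0.9 0 -2.7 0 0; -1 0 -3.6 0 0; -1 0 -4.4 0 0; -1 0 -4.4 0 0; -1 0 -4.4 0 0"

```text
t: 7.75
position: [0.5939, -0.0408, 0.2119]
tcp_rot: [[-0.065, 0.998, 0.007], [0.998, 0.065, -0.002], [-0.002, 0.007, -1.0]]
ft_force: [0.6, 0.5, -0.3]
width: -0.0001
```

```bash
python3 - <<'E'
from h import *
import cv2
st()
m=robot.camera_model("wrist");a=robot.get_image("wrist");b=robot.get_image("scene")[130:300,225:395]
def pr(q):
    X=np.r_[D.T@(np.array(q[:2])/1e3)+O,q[2]/1e3];z=m["camera_matrix"]@(m["R"]@X+m["t"]);return z[:2]/z[2]
for c,col in((75,(0,0,255)),(68,(255,0,0))):
    for x in(-75,75):
        p,q=pr((c+x,66,60)),pr((c+x,-66,60));cv2.line(a,tuple(map(int,p.round())),tuple(map(int,q.round())),col,1);print(c,x,p.round(),q.round())
cv2.imwrite("pics/w4.png",np.hstack([cv2.resize(a,(440,330)),cv2.resize(b,(330,330))]))
E
```

```text
t 7.75 dock xy mm [-99.4   0.7] tipz 189.9 F dock [ 0.5 -0.6] -0.3 yaw 93.71 w -0.0001
75 -75 [164.  49.] [344.  50.]
75 75 [ 146. -214.] [ 361. -213.]
68 -75 [164.  60.] [343.  60.]
68 75 [ 147. -200.] [ 360. -199.]
```

View pics/w4.png

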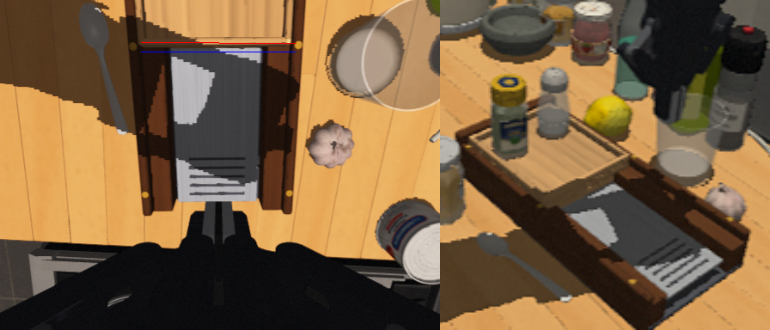

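The rear rim lies on the predicted line for "home". Both jars are upright, the bystanders are in place, and the arm is clear.

```bash
python3 -c "
from bench import robot
print(robot.finish_job())"
```

```text
the job is handed in; nothing more can be done
None
```

I pressed the plate to roughly the bottom with the closed fingertips (6.5 N). Keeping it down (4.6–7 N), I pushed the carriage gently along the dock to the end stop. There the force rose to 28 N without further motion. I then backed off, let the plate spring up and lifted clear, and handed in at about 7.8 s.

**Last checks:**
- **Carriage:** in the wrist image its rear rim lies on the line predicted for dock x = 75 mm, and clearly not on the 68 mm line.
- **Jars and bystanders:** the spice jar and salt mill stand upright. The teaspoon, garlic, glass and lemon look where they were by eye; the jar shows only at the picture's edge. I did not measure their positions.
- **Robot:** the wrist force is about zero, so it touches nothing.
- **Not measured:** I did not read the plate's height directly; it only looks released in the picture.
- **Small mismatch:** the fingers stopped about 3 mm short of where I expected contact at home. That is within the error of my dock pose estimate and still inside the 7 mm tolerance.

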